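# Put the pastry cutters back on their tiles

### The job

Put the four pastry cutters away: stand each one upright in the middle of the white tile that shows its own silhouette, with the square and the oblong cutter turned to line up with the shape printed on the tile. Leave the bowl and the brush where they are.

Things in the scene. Friction and masses are not known exactly. Their poses are not given: they have to be found in the camera images.
- doughnut_cutter (a point): Doughnut cutter: a round tube 62 mm across with a small tube 24 mm across in its middle, joined by three thin spokes 12 to 20 mm below its top edge. Open at both ends, 50 mm tall, stainless steel wall 2 mm thick, stands upright on the bench (or on a tile). This point is its centre, half-way up (25 mm above its foot); z is up. Its yaw does not matter; about 0.11 kg.
- round_cutter (a point): Small plain round cutter: a round tube 44 mm across, empty inside. Open at both ends, 50 mm tall, stainless steel wall 2 mm thick, stands upright on the bench (or on a tile). This point is its centre, half-way up (25 mm above its foot); z is up. Its yaw does not matter; about 0.06 kg.
- square_cutter (a point): Square cutter with slightly rounded corners, 52 mm by 52 mm outside, empty inside. Open at both ends, 50 mm tall, stainless steel wall 2 mm thick, stands upright on the bench (or on a tile). This point is its centre, half-way up (25 mm above its foot); z is up. x and y point at right angles to its walls; about 0.08 kg.
- oblong_cutter (a point): Oblong finger-biscuit cutter with half-round ends, 76 mm long along its x and 38 mm wide along its y, outside; its two long walls are flat for 38 mm; empty inside. Open at both ends, 50 mm tall, stainless steel wall 2 mm thick, stands upright on the bench (or on a tile). This point is its centre, half-way up (25 mm above its foot); z is up. About 0.08 kg.
- doughnut_tile: Tile of the doughnut cutter. A fixed round white plastic tile, 100 mm across and 8 mm thick, lying on the bench, printed flat (no relief) with the dark filled silhouette of a 66 mm disc with a white 21 mm spot in the middle. Origin at the centre of its underside, so its top is at 8 mm; z is up.
- round_tile: Tile of the small round cutter. A fixed round white plastic tile, 100 mm across and 8 mm thick, lying on the bench, printed flat (no relief) with the dark filled silhouette of a plain 48 mm disc. Origin at the centre of its underside, so its top is at 8 mm; z is up.
- square_tile: Tile of the square cutter. A fixed round white plastic tile, 100 mm across and 8 mm thick, lying on the bench, printed flat (no relief) with the dark filled silhouette of a 54 mm square, its sides along x and y. Origin at the centre of its underside, so its top is at 8 mm; z is up.
- oblong_tile: Tile of the oblong cutter. A fixed round white plastic tile, 100 mm across and 8 mm thick, lying on the bench, printed flat (no relief) with the dark filled silhouette of an oblong with round ends, 78 mm long along x and 40 mm wide along y. Origin at the centre of its underside, so its top is at 8 mm; z is up.
- bowl: Bystander: a small steel bowl, 110 mm across and 50 mm high, standing loose on the bench to the robot's left. Origin at the centre of its underside.
- brush: Bystander: a pastry brush with a pale wooden handle, about 230 mm long along x, 46 mm wide and 16 mm high, lying loose on the bench to the robot's right. Origin near its middle, at the bench's height.

How it is judged (in metres and radians):
At the end, for the whole second after the job is handed in: Each cutter stands upright (0.06 rad), at rest and released, on its own tile, centre within 12 mm of the tile's centre horizontally and 29 to 37 mm above its underside; the oblong (either way round) and the square (any quarter turn) within 0.26 rad of their silhouettes (horizontal distance between doughnut_cutter and doughnut_tile below 0.012 m and z of doughnut_cutter in the frame of doughnut_tile between 0.029 and 0.037 m and angle between each of doughnut_cutter, round_cutter, square_cutter, oblong_cutter's own z axis and vertical below 0.06 rad and linear speed of each of doughnut, round, square, oblong below 0.02 m/s and horizontal distance between round_cutter and round_tile below 0.012 m and z of round_cutter in the frame of round_tile between 0.029 and 0.037 m and horizontal distance between square_cutter and square_tile below 0.012 m and z of square_cutter in the frame of square_tile between 0.029 and 0.037 m and horizontal distance between oblong_cutter and oblong_tile below 0.012 m and z of oblong_cutter in the frame of oblong_tile between 0.029 and 0.037 m and angle between the x axis of oblong_cutter and the x axis of oblong_tile, either way round below 0.26 rad and (angle between the x axis of square_cutter and the x axis of square_tile, either way round below 0.26 rad or angle between the x axis of square_cutter and the y axis of square_tile, either way round below 0.26 rad)); the robot touches nothing.
It fails at once if the bowl is pushed out of its place (more than 30 mm) (distance of bowl from where it was at the start of the episode above 0.03 m).
It fails at once if the brush is pushed out of its place (more than 30 mm) (distance of brush from where it was at the start of the episode above 0.03 m).
It also fails if it takes over 99 s, if anything falls off the work surface, if the arm or the gripper's body presses on something with over 40 N, if the wrist force passes 120 N, or if a joint passes its speed limit or range.

### The arm

A 6-joint arm with a two-finger parallel gripper is mounted at the origin on the work surface. World frame = base frame: x ahead of the robot, y to its left, z up, the work surface at z = 0. Lengths are in m, angles in degrees, forces in N, time in s.
With the tool pointing down it reaches from about 0.4 to 0.825 m from the base axis. Payload 7 kg.
Tool frame: the origin (TCP) lies at the very end of the fingers, on their centre line; the grasp point (between the pads) lies 19 mm behind it; z points along the fingers, y is the line along which they close (so a half turn about z gives the same grasp; the last joint's range is limited). The gripper opens to 88 mm and grips with 3 to 60 N. Pads are 19 mm wide; open, the fingers measure 130 mm over their backs; the gripper's body (78 mm by 193 mm) begins 47 mm behind the grasp point.
Start: joints at [81.079, 20.546, 0.682, 0, -70.136, -16.507], TCP at [0.29, 0.61, 0.227] pointing down, gripper open.
Joint ranges: [-176.03, 176.03], [-82.01, 121.73], [-58.28, 71.71], [-173.87, 95.51], [-174.79, -0.11], [-173.66, 173.66]. Speed limits (degrees/s): [136.94, 136.94, 172.46, 180, 180, 180].

### API

Orientations are given as [roll, pitch, yaw] about the fixed x, y, z axes, in that order (R = Rz(yaw) Ry(pitch) Rx(roll)).
In Python, from plant import ctrl, viewer gives the robot as it stands.
- The arm moves only by the tool servo_tool, never from a script. Its argument "rows" is a list of rows, each a list of 6 numbers: the shift along the world's x, y, z in mm, then the turn, a rotation vector about the world's x, y, z in degrees. A call has 1 to 5 rows; each row shifts and turns the commanded pose from where the row before left it; what a row does not reach is not made up. A row lasts 1/12 s, in which the tool goes at most 41.7 mm and 7.16 degrees, less where a joint would pass 70% of its speed; a pose out of reach is approached as far as the arm can. A call is refused whole if a number of a shift passes 41.7 or a number of a turn 7.16, either way. A call with a gripper value outside its range is refused whole. "fingers" is the finger opening in mm, from 0 to 87.6, set as the call begins (left out, the last holds). The fingers move at their own pace and stop on an object; the grip force is fixed at half the most. Time passes only in rows, so rows that do not move let the fingers close. It gives the time, the measured TCP pose, the force and the opening at its end, in the units of the state.
- ctrl.get_obs(): the state, without advancing time (a new reading comes with each control period).
- viewer.snapshot(name): name is "scene" or "side" or "wrist"; returns (picture, depth): 420x560x3 uint8, red, green, blue; 420x560 float32, m along the optical axis (not along the pixel's ray), 0 where there is no reading.
- viewer.calibration(name): a dict with "fx", "fy", "cx", "cy" (pixels), "origin" and "rotation" of the camera in the world. Camera axes: x right, y up, looking along -z (the intrinsics and any distortion apply to the point x, -y, -z); pixel columns grow to the right and rows downward; lengths in m; the calibration is good to about 2 mm. A picture is of the moment at which its call begins: read the wrist's pose just before it. calibration takes no time and is no camera call; for the wrist camera it gives the pose at the moment of the call.
- ctrl.close_job(): hands the job in, once; it reports no verdict.
The state is a dict: "clock": time; "joint_pos": joint angles; "qvel": joint speeds; "tau": joint torques, N m; "tool_pos": TCP position; "orientation": TCP orientation; "force": force on the tool from outside, world axes, zero at the start; "moment": the same for the moment, N m; "opening": finger opening in m.
Only numpy, scipy, OpenCV 4.12 (cv2) and the standard library are available. Lean on these libraries where they do the work, as an engineer would, in place of code of your own. Each camera call takes 0.05 s, during which the arm holds its last target. There are 200 camera calls.

## Working session

There is one attempt and no reset: what is moved stays moved. The work goes in short steps, Python scripts to look and compute and a tool call to move; the robot and the scene stay as the last step left them, time stands still between calls to the robot, and variables do not carry over. Pictures are saved under pics/ and viewed, on a budget of 14 in all, crops included, one or two more only if the job needs it, and the job is handed in when it is done.

Besides the shell and the picture viewer there is one more tool, called after "Request:" by a JSON object that holds its "name" and its "arguments", one argument or row to a line. servo_tool: Moves the arm, as the interface text tells. Its arguments: {"type":"object","properties":{"rows":{"type":"array","items":{"type":"array","items":{"type":"number"}}},"fingers":{"type":"number"}},"required":["rows"]}

```bash
ls; mkdir -p pics
python3 - <<'E'
from plant import ctrl, viewer
import cv2,numpy as np
print(ctrl.get_obs())
for n in ("scene","side"):
    c=viewer.calibration(n);p,d=viewer.snapshot(n);np.savez(f"pics/{n}0.npz",p=p,d=d,**c)
    cv2.imwrite(f"pics/{n}0.png",p[:,:,::-1]);print(n,c)
a=[cv2.imread(f"pics/{n}0.png") for n in("scene","side")]
E
```

```text
pics
{'clock': 0.0, 'joint_pos': array([ 8.10805340e+01,  2.05911156e+01,  6.34231773e-01, -2.12249852e-02,
       -7.01368974e+01, -1.65070172e+01]), 'qvel': array([ 0.0646353 , -0.01920353, -0.03786095, -0.0480933 ,  0.0007232 ,
       -0.02925022]), 'tau': array([-2.02747979e-03, -5.82716238e+01,  2.93054706e+01,  6.99694276e+00,
        6.95110793e-03, -1.55839580e-04]), 'tool_pos': array([0.28961848, 0.60916052, 0.22562631]), 'orientation': array([ 1.79904414e+02, -7.51850445e-03, -2.54337050e+01]), 'force': array([0.0207886 , 1.2941525 , 0.20374099]), 'moment': array([-0.03275118,  0.00200769,  0.01038601]), 'opening': 0.08799508506085536}
scene {'fx': 483.9303776559648, 'fy': 483.9303776559648, 'cx': 284.5511128208166, 'cy': 207.53978648933312, 'origin': array([ 1.24677793, -0.37037274,  1.13711729]), 'rotation': array([35.96021282,  0.74277612, 61.3601568 ])}
side {'fx': 420.2887277960423, 'fy': 420.2887277960423, 'cx': 277.5134328731004, 'cy': 213.29722673448094, 'origin': array([ 0.1636693 , -1.01629316,  0.82394783]), 'rotation': array([ 54.14075857,  -0.13587663, -19.76259239])}
```

View pics/scene0.png

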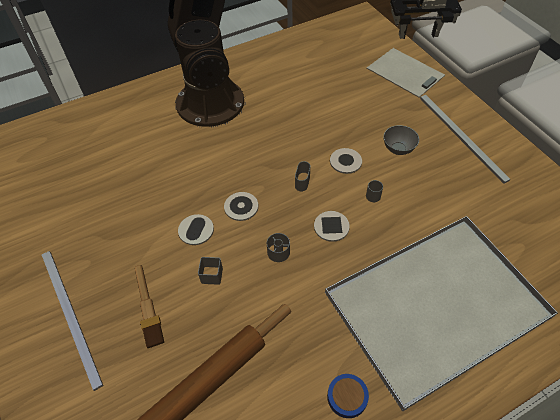

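View pics/side0.png

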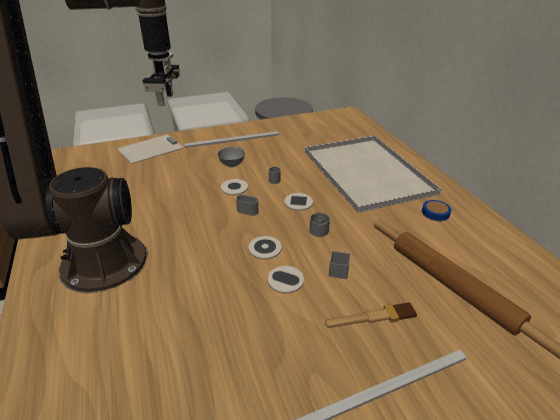

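Scene view: the tiles are oblong (196,229), doughnut (241,206), round (346,160) and square (331,226). The cutters are oblong (302,176), round (374,191), doughnut (278,247) and square (210,271). The side view agrees.

```bash
cat > h.py <<'E'
import numpy as np,cv2
from scipy.spatial.transform import Rotation as R
def rays(c,u,v):
    d=np.stack([(u-c['cx'])/c['fx'],-(v-c['cy'])/c['fy'],-np.ones_like(u,float)],-1)
    return d@R.from_euler('xyz',c['rotation'],degrees=True).as_matrix().T
def onplane(c,u,v,z):
    d=rays(c,u,v);o=np.asarray(c['origin']);return o+d*((z-o[2])/d[...,2])[...,None]
def cloud(c,dep):
    v,u=np.mgrid[:dep.shape[0],:dep.shape[1]].astype(float)
    return np.asarray(c['origin'])+rays(c,u,v)*dep[...,None]
def rect(pts):  # mm centre, size, angle of long side mod 180
    (x,y),(w,h),a=cv2.minAreaRect((pts[:,:2]*1000).astype(np.float32))
    if w<h: w,h,a=h,w,a+90
    return np.round([x,y,w,h,(a+90)%180-90],1)
def tiles(c,p,lo=0.2):
    hsv=cv2.cvtColor(p,cv2.COLOR_RGB2HSV)
    m=((hsv[...,2]>150)&(hsv[...,1]<45)).astype(np.uint8)
    cs,_=cv2.findContours(m,cv2.RETR_EXTERNAL,cv2.CHAIN_APPROX_NONE)
    for k in cs:
        if cv2.contourArea(k)<300: continue
        w=onplane(c,k[:,0,0].astype(float),k[:,0,1].astype(float),.008)
        (x,y),r=cv2.minEnclosingCircle((w[:,:2]*1000).astype(np.float32))
        if not 40<r<62: continue
        f=np.zeros_like(m);cv2.drawContours(f,[k],-1,1,-1)
        f=cv2.erode(f,np.ones((3,3),np.uint8))
        v,u=np.nonzero((f>0)&(hsv[...,2]<100))
        s=rect(onplane(c,u.astype(float),v.astype(float),.008)) if len(u)>9 else None
        e=cv2.fitEllipse((w[:,:2]*1000).astype(np.float32))
        print('tile px',k[:,0].mean(0).round(),'c',np.round(e[0],1),'r',np.round(r,1),'print',s)
def rims(c,p,dep,zlo=.044,zhi=.058):
    P=cloud(c,dep);m=((P[...,2]>zlo)&(P[...,2]<zhi)&(dep>0)).astype(np.uint8)
    n,l,st,ce=cv2.connectedComponentsWithStats(cv2.dilate(m,np.ones((3,3),np.uint8)))
    for i in range(1,n):
        q=P[(l==i)&(m>0)]
        if len(q)<20: continue
        r=rect(q)
        if r[2]<130: print('rim px',ce[i].round(),'n',len(q),r,'zmax',q[:,2].max().round(4))
E
python3 - <<'E'
from h import *
for n in("scene","side"):
    z=dict(np.load(f"pics/{n}0.npz"));print(n);tiles(z,z['p']);rims(z,z['p'],z['d'])
E
```

```text
scene
tile px [399. 377.] c [1067.2   15.8] r 55.0 print None
tile px [195. 229.] c [ 462.4 -243.8] r 48.6 print [ 461.5 -243.8   75.4   40.1  -43.9]
tile px [331. 225.] c [637.2  95.2] r 48.8 print [636.8  95.3  54.8  54.4  63.8]
tile px [241. 205.] c [450.7 -97.3] r 48.7 print [449.9 -96.4  63.9  63.7  69.6]
tile px [345. 160.] c [451.8 262.6] r 48.5 print [452.  264.   45.4  43.8 -29.3]
rim px [7. 7.] n 44 [-865.4 -503.7   51.1   37.2  -75. ] zmax 0.0579
rim px [401. 137.] n 230 [492.  433.7 109.5 108.7  -7.5] zmax 0.058
rim px [302. 172.] n 91 [458.6 103.6  80.9  38.3 -43. ] zmax 0.0576
rim px [375. 186.] n 84 [608.7 256.2  46.   40.4 -33.5] zmax 0.0562
rim px [278. 243.] n 157 [641.4 -75.4  62.   58.3 -27.9] zmax 0.0572
rim px [209. 267.] n 141 [ 616.7 -262.9   56.2   52.7  -31. ] zmax 0.0573
side
tile px [285. 279.] c [ 464.7 -246.5] r 48.6 print [ 466.1 -244.3   75.2   38.6  -44.6]
tile px [265. 247.] c [ 453.4 -100.7] r 48.5 print [454.1 -98.2  63.   55.3 -19.6]
tile px [298. 201.] c [639.2  91.3] r 48.3 print [641.   94.3  53.3  51.5 -26.5]
rim px [231. 153.] n 98 [489.7 429.8 113.4 105.6  68.5] zmax 0.0533
rim px [274. 170.] n 35 [608.  253.4  48.9  36.9  70. ] zmax 0.0539
rim px [247. 200.] n 86 [458.6 100.7  74.6  46.  -39.8] zmax 0.0524
rim px [320. 219.] n 108 [641.1 -77.8  62.1  60.5  83.3] zmax 0.0522
rim px [340. 259.] n 102 [ 617.  -264.2   56.7   51.6   58.5] zmax 0.0545
```

Request:
{"name": "servo_tool", "arguments": {
  "rows": [
    [27,-30,-4,0,0,0],
    [27,-30,-4,0,0,0],
    [27,-30,-4,0,0,0],
    [27,-30,-4,0,0,0],
    [27,-30,-4,0,0,0]
  ],
  "fingers": 87
}}

```text
clock: 0.52
tool_pos: [0.4255, 0.458, 0.2061]
orientation: [180.0, 0.0, -25.4]
force: [0.1, 1.0, -0.3]
opening: 0.0865
```

Request:
{"name": "servo_tool", "arguments": {
  "rows": [
    [27,-30,-4,0,0,0],
    [27,-30,-4,0,0,0],
    [27,-30,-4,0,0,0],
    [27,-30,-4,0,0,0],
    [27,-30,-4,0,0,0]
  ]
}}

```text
clock: 0.93
tool_pos: [0.5606, 0.3078, 0.1861]
orientation: [180.0, 0.0, -25.4]
force: [0.4, 0.2, -0.6]
opening: 0.0869
```

Request:
{"name": "servo_tool", "arguments": {
  "rows": [
    [24,-28,0,0,0,0],
    [24,-27,0,0,0,0],
    [0,0,0,0,0,0],
    [0,0,0,0,0,0]
  ]
}}

```text
clock: 1.27
tool_pos: [0.6087, 0.2525, 0.1856]
orientation: [179.9, 0.0, -25.6]
force: [0.5, 0.4, -0.4]
opening: 0.087
```

```bash
cat > w.py <<'E'
import sys
from plant import ctrl,viewer
from h import *
o=ctrl.get_obs();c=viewer.calibration("wrist");p,d=viewer.snapshot("wrist")
print('t',o['clock'].__round__(2),'tcp',(o['tool_pos']*1000).round(1),o['orientation'].round(1),'j',o['joint_pos'].round(0))
cv2.imwrite(f"pics/{sys.argv[1]}.png",p[:,:,::-1])
np.savez(f"pics/{sys.argv[1]}.npz",p=p,d=d,**c)
tiles(c,p);rims(c,p,d)
E
python3 w.py w1
```

```text
t 1.27 tcp [608.7 252.5 185.6] [179.9   0.  -25.6] j [ 39.  21.  -5.  -0. -65.  25.]
tile px [405.  93.] c [640.   92.7] r 49.6 print [640.   92.6  52.9  52.5  63.1]
rim px [274. 198.] n 352 [609.6 255.   43.4  42.  -25.2] zmax 0.0514
rim px [192. 318.] n 128 [527.1 393.   36.7   5.7  43.8] zmax 0.0507
```

View pics/w1.png

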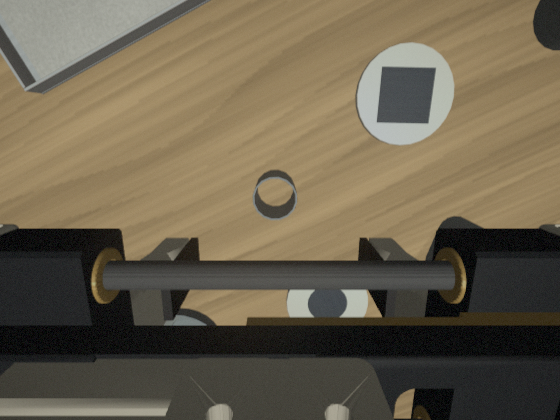

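Wrist view: the round cutter's rim is at (274,198), the square tile at (405,93) and the round tile at (327,303). These match the earlier estimates, so I'm grasping.

Request:
{"name": "servo_tool", "arguments": {
  "rows": [
    [0.5,2.5,-34,0,0,0],
    [0,0,-38,0,0,0],
    [0,0,-38,0,0,0],
    [0,0,-38,0,0,0],
    [0,0,-24,0,0,0]
  ]
}}

```text
clock: 1.73
tool_pos: [0.6056, 0.2573, 0.0109]
orientation: [179.8, 0.1, -25.4]
force: [-0.1, 0.7, -0.5]
opening: 0.0869
```

Request:
{"name": "servo_tool", "arguments": {
  "rows": [
    [0,0,0,0,0,0],
    [0,0,0,0,0,0],
    [0,0,0,0,0,0],
    [0,0,0,0,0,0],
    [0,0,0,0,0,0]
  ],
  "fingers": 30
}}

```text
clock: 2.15
tool_pos: [0.6094, 0.2582, 0.017]
orientation: [-179.8, -0.1, -25.4]
force: [-0.3, 0.5, -0.2]
opening: 0.0591
```

Request:
{"name": "servo_tool", "arguments": {
  "rows": [
    [0,0,0,0,0,0],
    [0,0,0,0,0,0],
    [0,0,0,0,0,0],
    [0,0,0,0,0,0]
  ]
}}

```text
clock: 2.48
tool_pos: [0.6087, 0.2572, 0.0156]
orientation: [-179.9, -0.0, -25.4]
force: [-1.3, -0.5, 5.8]
opening: 0.0429
```

Request:
{"name": "servo_tool", "arguments": {
  "rows": [
    [0,0,30,0,0,0],
    [0,0,30,0,0,0],
    [-20,1,0,0,0,0],
    [-30,1,0,0,0,0],
    [-35,1,0,0,0,0]
  ]
}}

```text
clock: 2.9
tool_pos: [0.5235, 0.26, 0.0747]
orientation: [-179.9, -0.0, -25.5]
force: [0.2, 1.1, -0.7]
opening: 0.0428
```

Request:
{"name": "servo_tool", "arguments": {
  "rows": [
    [-33,1,0,0,0,0],
    [-25,0,0,0,0,0],
    [-12,0,0,0,0,0],
    [0,0,0,0,0,0],
    [0,0,0,0,0,0]
  ]
}}

```text
clock: 3.32
tool_pos: [0.4536, 0.2617, 0.0751]
orientation: [-179.9, -0.0, -25.3]
force: [0.7, -0.5, -1.5]
opening: 0.0433
```

```bash
python3 w.py w2
```

```text
t 3.32 tcp [453.6 261.7  75.1] [-179.9   -0.   -25.3] j [ 51.  15. -30.   0. -45.  13.]
tile px [279. 198.] c [463.  255.4] r 49.4 print None
rim px [516. 120.] n 2302 [458.9 102.   75.6  40.  -41.2] zmax 0.0515
rim px [ 39. 224.] n 453 [526.2 394.8  46.6   9.   45.9] zmax 0.0515
```

Request:
{"name": "servo_tool", "arguments": {
  "rows": [
    [0,0,-20,0,0,0],
    [0,0,-16,0,0,0],
    [0,0,-10,0,0,0],
    [0,0,-4,0,0,0],
    [0,0,0,0,0,0]
  ]
}}

```text
clock: 3.78
tool_pos: [0.4539, 0.2607, 0.0241]
orientation: [179.9, -0.0, -25.4]
force: [0.0, 0.3, 0.0]
opening: 0.0432
```

Request:
{"name": "servo_tool", "arguments": {
  "rows": [
    [0,0,-1,0,0,0],
    [0,0,0,0,0,0],
    [0,0,0,0,0,0]
  ]
}}

```text
clock: 4.03
tool_pos: [0.4538, 0.2612, 0.0237]
orientation: [-180.0, -0.0, -25.4]
force: [-0.3, -0.9, 1.1]
opening: 0.0433
```

Now I'll release it slowly and lift. Next is the oblong cutter at (458.8,102), −41.5°, so yaw −41.5, a turn of −16°.

Request:
{"name": "servo_tool", "arguments": {
  "rows": [
    [0,0,0,0,0,0],
    [0,0,0,0,0,0],
    [0,0,0,0,0,0],
    [0,0,0,0,0,0],
    [0,0,0,0,0,0]
  ],
  "fingers": 87
}}

```text
clock: 4.45
tool_pos: [0.4534, 0.2611, 0.0236]
orientation: [-180.0, -0.0, -25.4]
force: [0.7, 0.6, 0.4]
opening: 0.071
```

Request:
{"name": "servo_tool", "arguments": {
  "rows": [
    [0,0,0,0,0,0],
    [0,0,15,0,0,0],
    [0,0,30,0,0,0],
    [0,0,35,0,0,0],
    [0,-10,35,0,0,0]
  ]
}}

```text
clock: 4.87
tool_pos: [0.4533, 0.2516, 0.1396]
orientation: [179.9, -0.0, -25.4]
force: [1.3, 1.0, -0.1]
opening: 0.087
```

Request:
{"name": "servo_tool", "arguments": {
  "rows": [
    [1,-36,10,0,0,-4],
    [1,-36,5,0,0,-4],
    [1,-36,0,0,0,-4],
    [1,-30,0,0,0,-4],
    [1,-11,0,0,0,0]
  ]
}}

```text
clock: 5.28
tool_pos: [0.4574, 0.0991, 0.1538]
orientation: [180.0, 0.0, -41.8]
force: [0.1, -0.1, 0.2]
opening: 0.0868
```

Request:
{"name": "servo_tool", "arguments": {
  "rows": [
    [0,0,0,0,0,0],
    [0,0,0,0,0,0]
  ]
}}

```text
clock: 5.45
tool_pos: [0.4585, 0.1017, 0.1538]
orientation: [-180.0, -0.0, -41.5]
force: [0.4, -0.1, 0.2]
opening: 0.0871
```

```bash
python3 w.py w3
```

```text
t 5.45 tcp [458.5 101.7 153.8] [-180.    -0.   -41.5] j [ 37.   5. -30.   0. -55.  12.]
tile px [449.  52.] c [453.  -98.6] r 49.4 print [453.8 -99.5  64.9  63.8  48.5]
tile px [149.  42.] c [636.8  95. ] r 49.5 print None
rim px [277. 205.] n 616 [459.3 101.5  75.9  38.  -42. ] zmax 0.0516
rim px [178. 316.] n 69 [438.3 247.3  19.5   4.2 -58.6] zmax 0.0579
```

View pics/w3.png

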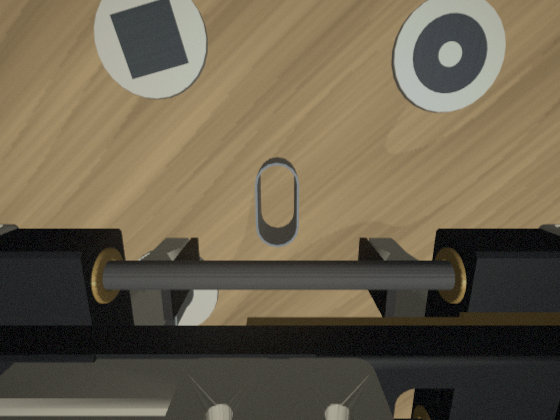

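The oblong cutter at (277,205) is centred and aligned, with the doughnut tile at (449,52). I'm grasping it.

Request:
{"name": "servo_tool", "arguments": {
  "rows": [
    [0,0,-30,0,0,0],
    [0,0,-40,0,0,0],
    [0,0,-38,0,0,0],
    [0,0,-22,0,0,0],
    [0,0,-8,0,0,0]
  ]
}}

```text
clock: 5.92
tool_pos: [0.4564, 0.1018, 0.0122]
orientation: [179.7, 0.1, -41.3]
force: [-0.0, 0.5, 0.3]
opening: 0.087
```

Request:
{"name": "servo_tool", "arguments": {
  "rows": [
    [0,0,0,0,0,0],
    [0,0,0,0,0,0],
    [0,0,0,0,0,0],
    [0,0,0,0,0,0],
    [0,0,0,0,0,0]
  ],
  "fingers": 25
}}

```text
clock: 6.33
tool_pos: [0.4592, 0.1028, 0.0169]
orientation: [-179.8, -0.0, -41.4]
force: [0.6, -0.1, -0.5]
opening: 0.0593
```

Request:
{"name": "servo_tool", "arguments": {
  "rows": [
    [0,0,0,0,0,0],
    [0,0,0,0,0,0],
    [0,0,0,0,0,0],
    [0,0,0,0,0,0],
    [0,0,0,0,0,0]
  ]
}}

```text
clock: 6.75
tool_pos: [0.4586, 0.1022, 0.0159]
orientation: [-180.0, -0.0, -41.4]
force: [-1.8, 0.4, 6.1]
opening: 0.038
```

Request:
{"name": "servo_tool", "arguments": {
  "rows": [
    [0,0,25,0,0,0],
    [0,0,35,0,0,0],
    [0,-20,0,0,0,0],
    [0,-30,0,0,0,0],
    [0,-37,0,0,0,0]
  ]
}}

```text
clock: 7.17
tool_pos: [0.4588, 0.0154, 0.0762]
orientation: [-179.9, -0.0, -41.3]
force: [1.5, -0.7, -1.0]
opening: 0.0379
```

Request:
{"name": "servo_tool", "arguments": {
  "rows": [
    [1,-40,0,0,0,0],
    [1,-40,0,0,0,-1],
    [1,-40,0,0,0,-1],
    [1,-40,0,0,0,0],
    [1,-38,0,0,0,0]
  ]
}}

```text
clock: 7.58
tool_pos: [0.4628, -0.1849, 0.0755]
orientation: [180.0, 0.0, -43.4]
force: [1.8, 1.5, -0.3]
opening: 0.0379
```

Request:
{"name": "servo_tool", "arguments": {
  "rows": [
    [0,-32,0,0,0,0],
    [0,-20,0,0,0,0],
    [0,-10,0,0,0,0],
    [0,0,0,0,0,0],
    [0,0,0,0,0,0]
  ]
}}

```text
clock: 8.0
tool_pos: [0.4629, -0.2449, 0.0751]
orientation: [180.0, 0.0, -43.5]
force: [0.1, 0.4, -1.5]
opening: 0.0378
```

```bash
python3 w.py w4
```

```text
t 8.0 tcp [ 462.9 -244.9   75.1] [180.    0.  -43.5] j [ -6.  15. -29.  -0. -45.  53.]
tile px [282. 212.] c [ 469.8 -251. ] r 49.9 print [ 477.8 -257.6   57.6   41.7   49.6]
rim px [104.  43.] n 1673 [ 611.2 -260.9   53.3   38.4   57.8] zmax 0.0524
```

View pics/w4.png

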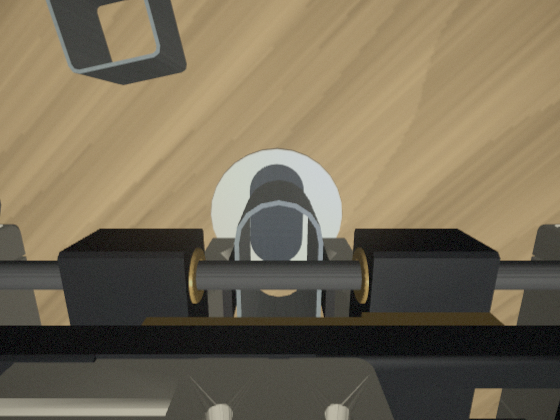

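The oblong cutter is held over its tile at (278,212). It lines up with the print and is centred side to side. I'm lowering it.

Request:
{"name": "servo_tool", "arguments": {
  "rows": [
    [0,0,-20,0,0,0],
    [0,0,-16,0,0,0],
    [0,0,-10,0,0,0],
    [0,0,-4,0,0,0],
    [0,0,-1,0,0,0]
  ]
}}

```text
clock: 8.47
tool_pos: [0.4631, -0.2441, 0.0242]
orientation: [179.9, 0.1, -43.3]
force: [0.8, 0.4, -0.1]
opening: 0.0379
```

Request:
{"name": "servo_tool", "arguments": {
  "rows": [
    [0,0,0,0,0,0],
    [0,0,0,0,0,0],
    [0,0,0,0,0,0]
  ]
}}

```text
clock: 8.72
tool_pos: [0.4639, -0.2449, 0.0252]
orientation: [-180.0, -0.1, -43.4]
force: [0.8, 1.2, -0.2]
opening: 0.0381
```

Request:
{"name": "servo_tool", "arguments": {
  "rows": [
    [0,0,0,0,0,0],
    [0,0,0,0,0,0],
    [0,0,0,0,0,0],
    [0,0,0,0,0,0],
    [0,0,0,0,0,0]
  ],
  "fingers": 87
}}

```text
clock: 9.13
tool_pos: [0.4634, -0.245, 0.0247]
orientation: [-180.0, -0.0, -43.4]
force: [1.0, 0.3, 0.0]
opening: 0.0655
```

Request:
{"name": "servo_tool", "arguments": {
  "rows": [
    [0,0,0,0,0,0],
    [0,0,15,0,0,0],
    [0,0,30,0,0,0],
    [0,0,40,0,0,0],
    [10,0,40,0,0,0]
  ]
}}

```text
clock: 9.55
tool_pos: [0.471, -0.2447, 0.1503]
orientation: [179.9, 0.2, -43.5]
force: [1.3, 0.9, -0.8]
opening: 0.0866
```

Request:
{"name": "servo_tool", "arguments": {
  "rows": [
    [35,-5,0,0,0,4],
    [37,-5,0,0,0,4],
    [37,-5,0,0,0,4],
    [25,-3,0,0,0,3],
    [10,0,0,0,0,0]
  ]
}}

```text
clock: 9.97
tool_pos: [0.6202, -0.2633, 0.1487]
orientation: [180.0, -0.0, -28.2]
force: [-0.2, -1.2, 0.1]
opening: 0.0867
```

Request:
{"name": "servo_tool", "arguments": {
  "rows": [
    [0,0,0,0,0,0],
    [0,0,0,0,0,0]
  ]
}}

```text
clock: 10.13
tool_pos: [0.6168, -0.2627, 0.1486]
orientation: [180.0, 0.1, -28.5]
force: [-0.4, -0.3, -0.1]
opening: 0.0871
```

```bash
python3 w.py w5
```

```text
t 10.13 tcp [ 616.8 -262.7  148.6] [ 1.80e+02  1.00e-01 -2.85e+01] j [ -6.  23.  -6.  -0. -61.  68.]
rim px [53. 34.] n 1688 [ 817.  -179.1   77.1   17.4  -74.9] zmax 0.0479
rim px [279. 205.] n 738 [ 617.5 -264.7   52.7   52.1  -32.3] zmax 0.0513
rim px [344. 315.] n 83 [ 492.4 -267.9   23.3    4.2   60. ] zmax 0.0508
```

View pics/w5.png

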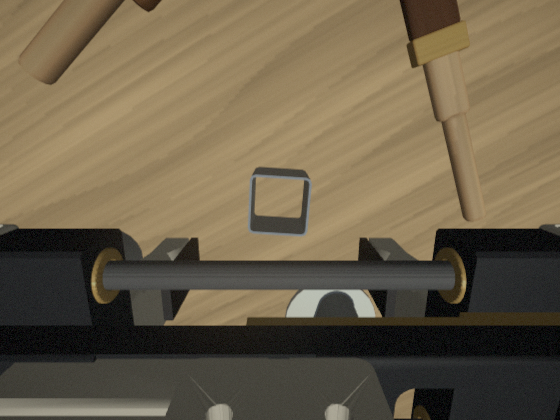

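Square cutter at (279,205), angle −32°. The brush handle's end at (473,218) is well clear of the fingers. Turning −3.5° and grasping.

Request:
{"name": "servo_tool", "arguments": {
  "rows": [
    [0.5,-1.5,-30,0,0,-2],
    [0,0,-40,0,0,-1.5],
    [0,0,-36,0,0,0],
    [0,0,-19,0,0,0],
    [0,0,-8,0,0,0]
  ]
}}

```text
clock: 10.6
tool_pos: [0.6143, -0.2639, 0.0134]
orientation: [179.9, 0.3, -32.0]
force: [-0.6, 0.3, 0.5]
opening: 0.0868
```

Request:
{"name": "servo_tool", "arguments": {
  "rows": [
    [0,0,0,0,0,0],
    [0,0,0,0,0,0],
    [0,0,0,0,0,0],
    [0,0,0,0,0,0],
    [0,0,0,0,0,0]
  ],
  "fingers": 40
}}

```text
clock: 11.02
tool_pos: [0.6188, -0.2646, 0.0184]
orientation: [-179.9, -0.1, -31.9]
force: [0.8, 1.1, -0.4]
opening: 0.0592
```

Request:
{"name": "servo_tool", "arguments": {
  "rows": [
    [0,0,0,0,0,0],
    [0,0,0,0,0,0],
    [0,0,0,0,0,0],
    [0,0,0,0,0,0]
  ]
}}

```text
clock: 11.35
tool_pos: [0.6184, -0.2645, 0.0177]
orientation: [-180.0, -0.1, -31.9]
force: [-0.7, 1.8, 6.9]
opening: 0.052
```

Request:
{"name": "servo_tool", "arguments": {
  "rows": [
    [0,0,25,0,0,0],
    [0,0,35,0,0,0],
    [0,10,25,0,0,0],
    [1,28,0,0,0,1],
    [2,36,0,0,0,1]
  ]
}}

```text
clock: 11.77
tool_pos: [0.6216, -0.1914, 0.1036]
orientation: [-179.9, -0.2, -30.1]
force: [0.3, 0.4, -1.8]
opening: 0.052
```

Request:
{"name": "servo_tool", "arguments": {
  "rows": [
    [3,40,0,0,0,1],
    [3,40,0,0,0,1],
    [3,40,0,0,0,1],
    [3,40,0,0,0,0.5],
    [3,40,0,0,0,0]
  ]
}}

```text
clock: 12.18
tool_pos: [0.6354, 0.0115, 0.1016]
orientation: [-180.0, 0.0, -26.4]
force: [1.1, -0.4, -1.2]
opening: 0.0517
```

Request:
{"name": "servo_tool", "arguments": {
  "rows": [
    [2.5,38,0,0,0,0],
    [0,28,0,0,0,0],
    [0,14,0,0,0,0],
    [0,4,0,0,0,0],
    [0,0,0,0,0,0]
  ]
}}

```text
clock: 12.6
tool_pos: [0.6381, 0.0945, 0.1013]
orientation: [180.0, 0.0, -26.3]
force: [-0.0, -0.6, -0.8]
opening: 0.052
```

```bash
python3 w.py w6
```

```text
t 12.6 tcp [638.1  94.5 101.3] [180.    0.  -26.3] j [ 26.  24. -12.  -0. -54.  38.]
tile px [278. 242.] c [609.7 107.3] r 52.0 print [617.2 104.   51.4   0.   63.6]
tile px [279. 183.] c [640.   91.8] r 49.5 print None
rim px [513. 104.] n 1895 [641.5 -77.1  62.1  60.7  67.5] zmax 0.0513
rim px [512. 107.] n 693 [641.1 -77.3  24.   23.6  15.3] zmax 0.051
```

View pics/w6.png

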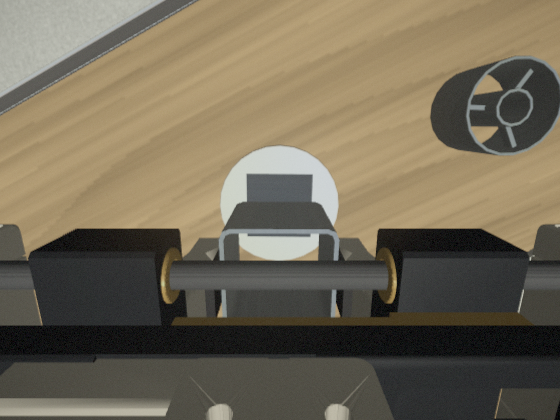

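The square cutter is centred over its tile at (279,200) and parallel to the print. I'm lowering it, then going on to the doughnut cutter at (641,−77).

Request:
{"name": "servo_tool", "arguments": {
  "rows": [
    [1,-1,-25,0,0,0],
    [0,0,-25,0,0,0],
    [0,0,-15,0,0,0],
    [0,0,-7,0,0,0],
    [0,0,-2,0,0,0]
  ]
}}

```text
clock: 13.07
tool_pos: [0.6385, 0.0907, 0.0261]
orientation: [179.9, 0.1, -26.5]
force: [-0.3, 0.1, -0.9]
opening: 0.0517
```

Request:
{"name": "servo_tool", "arguments": {
  "rows": [
    [0,0,-0.5,0,0,0],
    [0,0,0,0,0,0],
    [0,0,0,0,0,0]
  ]
}}

```text
clock: 13.32
tool_pos: [0.6402, 0.0926, 0.0284]
orientation: [-179.9, -0.1, -26.4]
force: [0.1, 0.6, -0.1]
opening: 0.0516
```

Request:
{"name": "servo_tool", "arguments": {
  "rows": [
    [0,0,0,0,0,0],
    [0,0,0,0,0,0],
    [0,0,0,0,0,0],
    [0,0,0,0,0,0],
    [0,0,0,0,0,0]
  ],
  "fingers": 87
}}

```text
clock: 13.73
tool_pos: [0.6394, 0.0927, 0.0273]
orientation: [-180.0, -0.0, -26.4]
force: [0.4, 0.4, 0.7]
opening: 0.0799
```

Request:
{"name": "servo_tool", "arguments": {
  "rows": [
    [0,0,0,0,0,0],
    [0,0,15,0,0,0],
    [0,0,30,0,0,0],
    [0,0,40,0,0,0],
    [0,-15,40,0,0,0]
  ]
}}

```text
clock: 14.15
tool_pos: [0.6389, 0.0792, 0.1518]
orientation: [179.9, 0.1, -26.3]
force: [2.6, -0.4, 0.4]
opening: 0.087
```

Request:
{"name": "servo_tool", "arguments": {
  "rows": [
    [1,-35,0,0,0,0],
    [1,-38,0,0,0,0],
    [0,-38,0,0,0,0],
    [0,-27,0,0,0,0],
    [0,-14,0,0,0,0]
  ]
}}

```text
clock: 14.57
tool_pos: [0.6408, -0.0771, 0.1512]
orientation: [180.0, 0.0, -26.5]
force: [-0.2, 0.4, -0.0]
opening: 0.0869
```

Request:
{"name": "servo_tool", "arguments": {
  "rows": [
    [0,-3,0,0,0,0],
    [0,0,0,0,0,0],
    [0,0,0,0,0,0]
  ]
}}

```text
clock: 14.82
tool_pos: [0.6414, -0.0765, 0.151]
orientation: [-180.0, 0.0, -26.4]
force: [0.2, -0.4, 0.3]
opening: 0.0871
```

```bash
python3 w.py w7
```

```text
t 14.82 tcp [641.4 -76.5 151. ] [-180.     0.   -26.4] j [ 10.  21.  -9.  -0. -60.  53.]
rim px [278. 206.] n 665 [641.8 -77.9  61.1  61.  -43.8] zmax 0.0514
rim px [278. 205.] n 229 [641.8 -78.   23.   22.8  16.5] zmax 0.0507
```

View pics/w7.png

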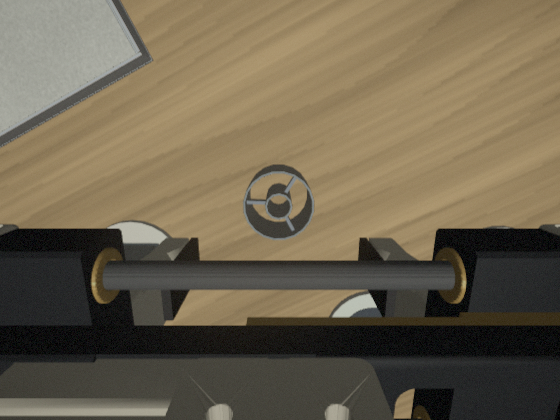

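Doughnut cutter centred at (278,206). Grasping it.

Request:
{"name": "servo_tool", "arguments": {
  "rows": [
    [0,-1,-30,0,0,0],
    [0,0,-40,0,0,0],
    [0,0,-38,0,0,0],
    [0,0,-20,0,0,0],
    [0,0,-8,0,0,0]
  ]
}}

```text
clock: 15.28
tool_pos: [0.6389, -0.0768, 0.011]
orientation: [179.8, 0.3, -26.4]
force: [-0.2, -0.2, -0.2]
opening: 0.0871
```

Request:
{"name": "servo_tool", "arguments": {
  "rows": [
    [0,0,0,0,0,0],
    [0,0,0,0,0,0],
    [0,0,0,0,0,0],
    [0,0,0,0,0,0],
    [0,0,0,0,0,0]
  ],
  "fingers": 50
}}

```text
clock: 15.7
tool_pos: [0.6427, -0.0777, 0.0171]
orientation: [-179.9, -0.2, -26.4]
force: [-0.9, 1.7, 4.4]
opening: 0.0615
```

Request:
{"name": "servo_tool", "arguments": {
  "rows": [
    [0,0,0,0,0,0],
    [0,0,0,0,0,0],
    [0,0,0,0,0,0]
  ]
}}

```text
clock: 15.95
tool_pos: [0.6427, -0.0777, 0.017]
orientation: [-179.9, -0.2, -26.4]
force: [-0.7, 2.3, 7.3]
opening: 0.0614
```

Request:
{"name": "servo_tool", "arguments": {
  "rows": [
    [0,0,25,0,0,0],
    [0,0,35,0,0,0],
    [-20,-2,0,0,0,0],
    [-30,-3,0,0,0,0],
    [-36,-4,0,0,0,0]
  ]
}}

```text
clock: 16.37
tool_pos: [0.5558, -0.087, 0.0759]
orientation: [-179.9, -0.1, -26.4]
force: [-0.4, -0.3, -1.3]
opening: 0.0618
```

Request:
{"name": "servo_tool", "arguments": {
  "rows": [
    [-38,-4,0,0,0,0],
    [-32,-4,0,0,0,0],
    [-22,-3,0,0,0,0],
    [-11,-1,0,0,0,0],
    [0,0,0,0,0,0]
  ]
}}

```text
clock: 16.78
tool_pos: [0.4502, -0.0994, 0.0757]
orientation: [-180.0, -0.0, -26.5]
force: [0.1, -0.5, -1.3]
opening: 0.0619
```

Request:
{"name": "servo_tool", "arguments": {
  "rows": [
    [0,0,0,0,0,0],
    [0,0,0,0,0,0]
  ]
}}

```text
clock: 16.95
tool_pos: [0.4539, -0.0988, 0.0756]
orientation: [-180.0, -0.1, -26.4]
force: [0.6, 0.2, -0.5]
opening: 0.0617
```

Request:
{"name": "servo_tool", "arguments": {
  "rows": [
    [0,0,-20,0,0,0],
    [0,0,-16,0,0,0],
    [0,0,-10,0,0,0],
    [0,0,-4,0,0,0],
    [0,0,-1,0,0,0]
  ]
}}

```text
clock: 17.37
tool_pos: [0.4528, -0.0991, 0.0244]
orientation: [179.9, 0.1, -26.4]
force: [-9.5, 2.4, 27.1]
opening: 0.0615
```

Request:
{"name": "servo_tool", "arguments": {
  "rows": [
    [0,0,0,0,0,0],
    [0,0,0,0,0,0],
    [0,0,0,0,0,0]
  ]
}}

```text
clock: 17.62
tool_pos: [0.4528, -0.0991, 0.0246]
orientation: [180.0, 0.0, -26.4]
force: [-5.3, 0.2, 9.8]
opening: 0.0615
```

It touched the tile with a light residual force. Releasing, rising and checking everything.

Request:
{"name": "servo_tool", "arguments": {
  "rows": [
    [0,0,0.5,0,0,0],
    [0,0,0,0,0,0],
    [0,0,0,0,0,0],
    [0,0,0,0,0,0],
    [0,0,0,0,0,0]
  ],
  "fingers": 87
}}

```text
clock: 18.03
tool_pos: [0.4526, -0.099, 0.0245]
orientation: [180.0, 0.0, -26.4]
force: [0.3, 0.0, -0.1]
opening: 0.0854
```

Request:
{"name": "servo_tool", "arguments": {
  "rows": [
    [0,0,0,0,0,0],
    [0,0,15,0,0,0],
    [0,0,30,0,0,0],
    [0,0,38,0,0,0],
    [0,0,38,0,0,0]
  ]
}}

```text
clock: 18.45
tool_pos: [0.4515, -0.0992, 0.1465]
orientation: [179.9, 0.1, -26.4]
force: [1.0, 0.3, -0.8]
opening: 0.0866
```

Request:
{"name": "servo_tool", "arguments": {
  "rows": [
    [0,0,38,0,0,0],
    [0,0,38,0,0,0],
    [0,0,38,0,0,0],
    [0,0,30,0,0,0],
    [0,0,15,0,0,0]
  ]
}}

```text
clock: 18.87
tool_pos: [0.4535, -0.0992, 0.3092]
orientation: [-179.8, -0.3, -26.4]
force: [1.5, -0.2, 0.1]
opening: 0.0868
```

Request:
{"name": "servo_tool", "arguments": {
  "rows": [
    [0,0,0,0,0,0],
    [0,0,0,0,0,0],
    [0,0,0,0,0,0]
  ]
}}

```text
clock: 19.12
tool_pos: [0.4518, -0.0989, 0.3036]
orientation: [180.0, 0.1, -26.4]
force: [-0.3, 0.2, -0.3]
opening: 0.0872
```

Run:
```python
from h import *
from plant import ctrl,viewer
a=[]
for n in("scene","side"):
    c=viewer.calibration(n);p,d=viewer.snapshot(n);a.append(p[90:300,100:460,::-1]);print(n)
    rims(c,p,d,.051,.068)
cv2.imwrite("pics/end.png",cv2.resize(np.vstack(a),None,fx=1.4,fy=1.4))
print(ctrl.get_obs()['clock'],ctrl.get_obs()['tool_pos'])
```

```text
scene
rim px [6. 5.] n 59 [-873.4 -503.8   59.    41.4   -7.3] zmax 0.068
rim px [401. 137.] n 98 [491.5 435.1 109.8 105.7 -76.3] zmax 0.0584
rim px [347. 149.] n 90 [ 4.538e+02  2.616e+02  4.580e+01  4.270e+01 -3.000e-01] zmax 0.066
rim px [239. 195.] n 173 [451.2 -97.9  62.7  61.5 -22.9] zmax 0.0651
rim px [192. 219.] n 130 [ 462.3 -243.6   77.8   39.7  -42. ] zmax 0.0664
rim px [332. 215.] n 127 [638.3  94.   59.2  52.4 -26.6] zmax 0.0668
side
rim px [233. 175.] n 44 [455.4 258.4  43.3  41.2  57.4] zmax 0.0603
rim px [298. 189.] n 76 [638.4  92.   58.5  52.1  63.8] zmax 0.0625
rim px [263. 234.] n 130 [450.5 -98.3  63.2  58.3  70.7] zmax 0.064
rim px [285. 265.] n 136 [ 464.  -244.8   74.3   43.4  -42.4] zmax 0.061
19.2167 [ 0.45171013 -0.09907653  0.30328253]
```

View pics/end.png

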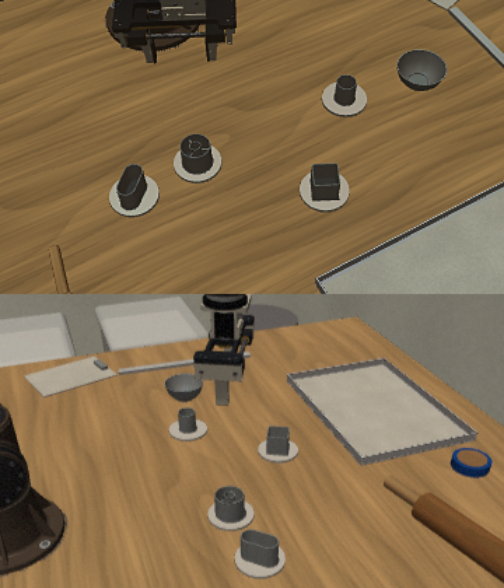

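Both views show all four cutters standing upright in the middle of their own tiles, and the gripper is clear. Measured in the same camera, the offsets are within about 4 mm and the angles within about 2°. Handing in.

```bash
python3 -c "
from plant import ctrl
ctrl.close_job()"
```

```text
the job is handed in; nothing more can be done
```

All four cutters stand upright on their own tiles, and I handed the job in at about 19 s on the robot's clock. No verdict was reported.

- **Position:** in the final scene and side views, each cutter's rim centre is within about 4 mm of its tile's centre, against the 12 mm limit. The side view did not pick up the round tile, so that centre comes from the scene view alone.
- **Angle:** the square and the oblong line up with their prints to about 2°, against the 15° limit.
- **Height:** the rims read about 60–67 mm high at their top points, where 58 mm is expected. I put the excess down to depth noise: before the move, the same cameras read up to 58 mm for rims at 50 mm.
- **Bowl and brush:** the bowl is still in its place, within about 2 mm. I did not measure the brush afterwards, but the arm never came near it.
- **Forces:** the highest force reported was about 27 N at the wrist, as the doughnut cutter touched its tile.

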